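# Make up two specimen-sampling kits

## Task

Make up the two sampling kits from the stock on the bench. Blue-rimmed tray: the orange slide box in the middle compartment, with the yellow-capped pot and the amber bottle in the end compartments, one on each side of it; red-rimmed tray: the microscope eyepiece in the middle compartment and the blue-capped pot in either end compartment, the other end left empty. Set everything down upright and flat on the tray floor, never dropping anything, and leave the green-capped pot and the white bottle standing where they are.

Things in the scene. Friction and masses are not known exactly. Their poses are not given: they have to be found in the camera images.
- yellow_pot: Loose upright specimen pot, 55 mm tall: round white body of 40 mm diameter with a paper band, under a round yellow screw cap 44 mm in diameter that takes up its top 16 mm. Origin at the centre of its underside, z up. Goes in the blue-rimmed tray.
- blue_pot: Loose upright specimen pot, 55 mm tall: round white body of 40 mm diameter with a paper band, under a round blue screw cap 44 mm in diameter that takes up its top 16 mm. Origin at the centre of its underside, z up. Goes in the red-rimmed tray.
- green_pot: Loose upright specimen pot, 55 mm tall: round white body of 40 mm diameter with a paper band, under a round green screw cap 44 mm in diameter that takes up its top 16 mm. Origin at the centre of its underside, z up. Not wanted: stays where it stands.
- amber_bottle: Loose upright round dropper bottle, 72 mm tall: dark amber-brown body, 38 mm in diameter up to 48 mm height, then a shoulder and a black cap 24 mm in diameter from 56 mm to the top. Origin at the centre of its underside, z up. Goes in the blue-rimmed tray.
- white_bottle: Loose upright round dropper bottle, 72 mm tall: white body, 38 mm in diameter up to 48 mm height, then a shoulder and a grey cap 24 mm in diameter from 56 mm to the top. Origin at the centre of its underside, z up. Not wanted: stays where it stands.
- slide_box: Loose orange box for microscope slides, 84 mm along its x, 40 mm along its y, 40 mm tall, with a black seam and a paper label on top. Origin at the centre of its underside, z up. It fits a compartment only with its x along tray x, either way round. Goes in the blue-rimmed tray, middle compartment.
- eyepiece: Loose microscope eyepiece standing on its eyecup, 56 mm tall: black rubber eyecup 40 mm in diameter for the lowest 26 mm, above it a bright steel barrel 30 mm in diameter with a green-tinted lens on top. Origin at the centre of its underside, z up. Goes in the red-rimmed tray, middle compartment.
- blue_tray: Fixed shallow white tray, blue rim and dividers; 118 mm along its x, 224 mm along y, y roughly along world y (within 15 degrees); origin at its underside's centre, z up. Two dividers make 3 equal compartments, 70 mm along y by 110 mm along x, centred at x = 0, y = -73, 0, +73 mm. Floor 4 mm, rim and dividers 10 mm above the bench, 4 and 3 mm thick. May swap places with the red-rimmed one.
- red_tray: Fixed shallow white tray, red rim and dividers; 118 mm along its x, 224 mm along y, y roughly along world y (within 15 degrees); origin at its underside's centre, z up. Two dividers make 3 equal compartments, 70 mm along y by 110 mm along x, centred at x = 0, y = -73, 0, +73 mm. Floor 4 mm, rim and dividers 10 mm above the bench, 4 and 3 mm thick. May swap places with the blue-rimmed one.

How it is judged:
At the end, for the whole second after the job is handed in: Every kit item is in its compartment: centre within 19 mm of the compartment's centre along tray y and 40 mm along tray x, underside on the tray floor, upright within 0.1 rad, at rest. The green-capped pot and the white bottle are upright and within 25 mm of their starts (y of slide_box in the frame of blue_tray between -0.019 and 0.019 m and x of slide_box in the frame of blue_tray between -0.04 and 0.04 m and z of slide_box in the frame of blue_tray between 0 and 0.008 m and (((y of yellow_pot in the frame of blue_tray between 0.054 and 0.092 m and x of yellow_pot in the frame of blue_tray between -0.04 and 0.04 m and z of yellow_pot in the frame of blue_tray between 0 and 0.008 m) and (y of amber_bottle in the frame of blue_tray between -0.092 and -0.054 m and x of amber_bottle in the frame of blue_tray between -0.04 and 0.04 m and z of amber_bottle in the frame of blue_tray between 0 and 0.008 m)) or ((y of yellow_pot in the frame of blue_tray between -0.092 and -0.054 m and x of yellow_pot in the frame of blue_tray between -0.04 and 0.04 m and z of yellow_pot in the frame of blue_tray between 0 and 0.008 m) and (y of amber_bottle in the frame of blue_tray between 0.054 and 0.092 m and x of amber_bottle in the frame of blue_tray between -0.04 and 0.04 m and z of amber_bottle in the frame of blue_tray between 0 and 0.008 m))) and y of eyepiece in the frame of red_tray between -0.019 and 0.019 m and x of eyepiece in the frame of red_tray between -0.04 and 0.04 m and z of eyepiece in the frame of red_tray between 0 and 0.008 m and ((y of blue_pot in the frame of red_tray between 0.054 and 0.092 m and x of blue_pot in the frame of red_tray between -0.04 and 0.04 m and z of blue_pot in the frame of red_tray between 0 and 0.008 m) or (y of blue_pot in the frame of red_tray between -0.092 and -0.054 m and x of blue_pot in the frame of red_tray between -0.04 and 0.04 m and z of blue_pot in the frame of red_tray between 0 and 0.008 m)) and angle between each of yellow_pot, amber_bottle, slide_box, blue_pot, eyepiece, green_pot, white_bottle's own z axis and vertical below 0.1 rad and linear speed of each of yellow_pot, amber_bottle, slide_box, blue_pot, eyepiece below 0.02 m/s and distance of each of green_pot, white_bottle from where it was at the start of the episode below 0.025 m); the robot touches nothing.
It fails at once if a kit item dropped: out of the fingers with its underside more than 30 mm above the bench ((height (world z) of yellow_pot above 0.03 m and contact force between yellow_pot and the fingers below 0.01 N) or (height (world z) of amber_bottle above 0.03 m and contact force between amber_bottle and the fingers below 0.01 N) or (height (world z) of slide_box above 0.03 m and contact force between slide_box and the fingers below 0.01 N) or (height (world z) of blue_pot above 0.03 m and contact force between blue_pot and the fingers below 0.01 N) or (height (world z) of eyepiece above 0.03 m and contact force between eyepiece and the fingers below 0.01 N)).
It fails at once if the green-capped pot or the white bottle shifted more than 25 mm (distance of any of green_pot, white_bottle from where it was at the start of the episode above 0.025 m).
It also fails if it takes over 120 s, if anything falls off the work surface, if the arm or the gripper's body presses on something with over 40 N, if the wrist force passes 120 N, or if a joint passes its speed limit or range.

## Robot

A 7-joint arm with a two-finger parallel gripper is mounted at the origin on the work surface. World frame = base frame: x ahead of the robot, y to its left, z up, the work surface at z = 0. Lengths are in m, angles in rad, forces in N, time in s.
With the tool pointing down it reaches from about 0.425 to 0.8 m from the base axis. Payload 8.3 kg.
Tool frame: the origin (TCP) lies midway between the tips of the shut fingers; the grasp point (between the pads) lies 19 mm behind it; z points along the fingers, y is the line along which they close (so a half turn about z gives the same grasp; the last joint's range is limited). The gripper opens to 85 mm and grips with 20 to 120 N. Pads are 22 mm wide; open, the fingers measure 114 mm over their backs; the gripper's body (76 mm by 85 mm) begins 54 mm behind the grasp point. The pads swing forward as they close: fully open they stand 13 mm farther back than shut.
Start: joints at [-1.219, 0.383, 0.016, 1.37, -0.006, 1.388, -0.046], TCP at [0.252, 0.572, 0.231] pointing down, gripper open.
Joint ranges: [-2.95, 2.95], [-0.25, 2.06], [-1.52, 1.56], [0.18, 2.33], [-1.44, 4.58], [0.02, 2.06], [-3.01, 3.01]. Speed limits (rad/s): [2.39, 2.39, 3.01, 3.01, 3.14, 3.14, 3.14].

## Interface

Orientations are given as a rotation vector (axis times angle).
In Python, from rig import env gives the robot as it stands.
- The arm moves only by the shell command python3 -m handwheel 'ROWS' [OPENING] [FORCE]. ROWS is JSON, a list of rows, each a list of 6 numbers: the shift along the tool's x, y, z normalised to -1 to 1, where 1 is 0.4 m, then the turn, a rotation vector about the tool's x, y, z normalised to -1 to 1, where 1 is pi rad. A call has exactly 8 rows; each row shifts and turns the commanded pose from where the row before left it, along the tool's axes as they then stand; what a row does not reach is not made up. A row lasts 1/12 s, in which the tool goes at most 41.7 mm and 7.16 degrees, less where a joint would pass 70% of its speed; a pose out of reach is approached as far as the arm can. A call with a number of a shift or a turn outside -1 to 1 is refused whole. A call with a gripper value outside its range is refused whole. OPENING is the closure, from 0 (fully open) to 1 (shut), set as the call begins (- or left out, the last holds). The fingers move at their own pace and stop on an object; FORCE is the grip in N (left out, the last holds). Time passes only in rows, so rows that do not move let the fingers close, or fill a call up. It gives the time, the measured TCP pose, the force, the opening and the grip force at its end, in the units of the state.
- env.get_state(): the state, without advancing time (a new reading comes with each control period).
- env.grab_frame(name): name is "side" or "top"; returns (picture, depth): 400x640x3 uint8, red, green, blue; 400x640 float32, m along the optical axis (not along the pixel's ray), 0 where there is no reading.
- env.camera_model(name): a dict with "intrinsics" (3x3 intrinsics, pixels), "k1" (the pictures are not rectified: a ray, as slopes to the right and down, at radius r is drawn at 1 + k1 r^2 times it, then the intrinsics apply), "view" (4x4, takes a point from world to camera coordinates). Camera axes: x right, y up, looking along -z (the intrinsics and any distortion apply to the point x, -y, -z); pixel columns grow to the right and rows downward; lengths in m; the calibration is good to about 2 mm. A picture is of the moment at which its call begins. camera_model takes no time and is no camera call.
- env.close_job(): hands the job in; it is judged then, once.
The state is a dict: "time_s": time; "q": joint angles; "qvel": joint speeds; "joint_efforts": joint torques, N m; "ee_pos": TCP position; "orientation": TCP orientation; "ft_force": force on the tool from outside, world axes, zero at the start; "wrist_torque": the same for the moment, N m; "grip_width": finger opening in m; "gripper_force": force on a finger pad.
Only numpy, scipy, OpenCV 4.12 (cv2) and the standard library are available. Lean on these libraries where they do the work, as an engineer would, in place of code of your own. Each camera call takes 0.05 s, during which the arm holds its last target. There are 200 camera calls.

## Working session

There is one attempt and no reset: what is moved stays moved. The work goes in short steps, Python scripts to look and compute and a shell command to move; the robot and the scene stay as the last step left them, time stands still between calls to the robot, and variables do not carry over. Pictures are saved under pics/ and viewed, at most 14 in all, crops included, and the job is handed in when it is done.

```bash
ls; mkdir -p pics; cat > h.py <<'E'
import numpy as np, cv2
from rig import env
from scipy.spatial.transform import Rotation as R
def cloud(name):
    img,d=env.grab_frame(name); m=env.camera_model(name)
    K=np.array(m["intrinsics"]);k=m["k1"];V=np.array(m["view"])
    v,u=np.mgrid[0:400,0:640]
    pts=np.stack([u,v],-1).reshape(-1,1,2).astype(float)
    s=cv2.undistortPoints(pts,K,np.array([k,0,0,0.])).reshape(400,640,2)
    c=np.stack([s[...,0]*d,-s[...,1]*d,-d,np.ones_like(d)],-1)
    w=c@np.linalg.inv(V).T
    w=w[...,:3].copy(); w[d==0]=np.nan
    return img,d,w
def save(img,f): cv2.imwrite(f,img[...,::-1])
E
python3 - <<'E'
from h import *
for n in("top","side"):
    i,d,w=cloud(n); save(i,f"pics/{n}0.png"); np.save(f"{n}_w.npy",w); np.save(f"{n}_i.npy",i)
    m=env.camera_model(n); print(n,np.linalg.inv(np.array(m["view"]))[:3].round(3).tolist(),m["k1"])
s=env.get_state();print(s)
E
```

```text
pics
top [[0.013, 0.996, -0.093, 0.438], [-1.0, 0.012, -0.012, -0.011], [-0.011, 0.094, 0.996, 1.124]] -0.09908501293281385
side [[0.837, 0.399, -0.376, 0.105], [-0.548, 0.616, -0.567, -0.665], [0.006, 0.68, 0.733, 0.903]] -0.02012375387881331
{'time_s': 0.1, 'q': array([-1.21891923,  0.38416174,  0.0163633 ,  1.3710531 , -0.00631594,
        1.38818388, -0.04650628]), 'qvel': array([-0.00039572, -0.00110604, -0.00227487, -0.00545706,  0.00099597,
       -0.00092155, -0.00103555]), 'joint_efforts': array([ 3.46077344e-03, -6.29127073e+01,  8.47468413e-01, -3.72748160e+01,
        1.67287124e-02,  1.05357781e-02,  1.05829747e-04]), 'ee_pos': array([0.25163836, 0.57161159, 0.23037215]), 'orientation': array([-6.46696280e-01, -3.07394532e+00,  2.70323399e-03]), 'ft_force': array([-0.31535819,  0.07855487,  0.17753252]), 'wrist_torque': array([-0.00866353,  0.01300453, -0.02512281]), 'gripper_force': 0.0, 'grip_width': 0.08547298942929515}
```

View pics/top0.png

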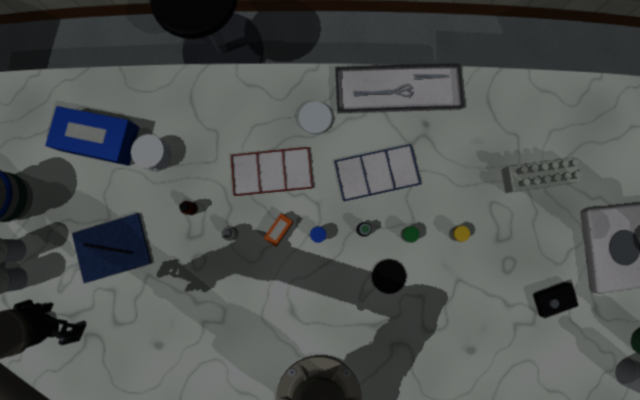

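View pics/side0.png

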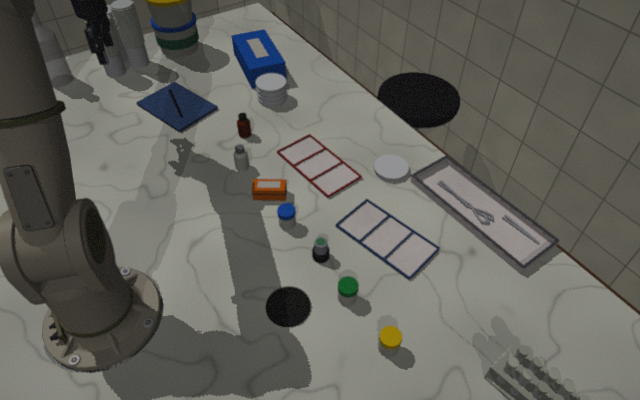

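The top view, where up is +x and left is +y, shows from left to right: amber (190,208), white (230,232), box (280,229), blue (318,234), eyepiece (365,229), green (411,233) and yellow (461,233). The red tray is at (272,171) and the blue tray at (378,172). The side view shows the same layout, with everything standing and nothing hidden.

```bash
python3 - <<'E'
from h import *
W=np.load("top_w.npy");I=np.load("top_i.npy");S=np.load("side_w.npy");SI=np.load("side_i.npy")
C=dict(amber=(190,208),white=(230,232),box=(280,229),blue=(318,234),eye=(365,229),green=(411,233),yellow=(461,233))
for n,(u,v) in C.items():
    c=np.nanmedian(W[v-3:v+4,u-3:u+4].reshape(-1,3),0)
    out=[]
    for P in(W,S):
        p=P.reshape(-1,3); p=p[(np.hypot(*(p[:,:2]-c[:2]).T)<.055)&(p[:,2]>.015)]
        top=np.percentile(p[:,2],97); t=p[p[:,2]>top-.008]
        ce,r=cv2.minEnclosingCircle(t[:,:2].astype(np.float32))
        out+=[t.mean(0).round(4).tolist(),np.round(ce,4).tolist(),round(r,4),len(t)]
        if n=="box": out.append(cv2.minAreaRect((t[:,:2]*1000).astype(np.float32)))
    print(n,*out,sep=" ")
hsv=[cv2.cvtColor(i,cv2.COLOR_RGB2HSV) for i in(I,SI)]
for n,(u,v) in dict(red=(272,171),blue=(378,172)).items():
    c=W[v,u]
    for P,h in((W,hsv[0]),(S,hsv[1])):
        H=h[...,0].astype(int); hm=((H<10)|(H>168)) if n=="red" else (abs(H-115)<15)
        m=hm&(h[...,1]>70)&(np.hypot(*(np.moveaxis(P[...,:2],-1,0)-c[:2,None,None]))<.15)&(P[...,2]<.02)
        p=P[m]; print(n,"tray",m.sum(),cv2.minAreaRect((p[:,:2]*1000).astype(np.float32)),p.mean(0).round(4))
E
```

```text
amber [0.5141, 0.3654, 0.0702] [0.5138, 0.3657] 0.0122 63 [0.5164, 0.3629, 0.0698] [0.5169, 0.3648] 0.0123 47
white [0.4457, 0.2472, 0.0705] [0.4458, 0.2474] 0.0118 67 [0.448, 0.2456, 0.0689] [0.4496, 0.2479] 0.0128 57
box [0.4578, 0.1155, 0.0386] [0.4578, 0.1151] 0.0454 450 ((457.9013671875, 115.32559204101562), (40.1977424621582, 83.95590209960938), 55.67515182495117) [0.4593, 0.1118, 0.038] [0.4603, 0.1128] 0.0451 408 ((460.1824951171875, 113.08740234375), (43.86737060546875, 84.90339660644531), 54.28849411010742)
blue [0.446, 0.0066, 0.0535] [0.4465, 0.0067] 0.0218 203 [0.448, 0.0035, 0.0527] [0.4478, 0.0055] 0.0227 225
eye [0.4619, -0.1182, 0.0547] [0.4617, -0.118] 0.0148 99 [0.4637, -0.1204, 0.0537] [0.4646, -0.1195] 0.0154 129
green [0.4489, -0.2425, 0.0536] [0.4491, -0.2423] 0.0224 213 [0.4513, -0.2424, 0.0538] [0.4521, -0.2414] 0.0228 321
yellow [0.4525, -0.3783, 0.0538] [0.4518, -0.3788] 0.0214 184 [0.4534, -0.3794, 0.0535] [0.4538, -0.3784] 0.0227 380
red tray 363 ((584.117431640625, 137.59054565429688), (195.92266845703125, 225.5231170654297), 6.027741432189941) [0.6197 0.1368 0.0067]
red tray 519 ((627.6209716796875, 145.40560913085938), (130.29794311523438, 237.71395874023438), 7.370921611785889) [0.6227 0.1352 0.0064]
blue tray 245 ((622.8553466796875, -158.26583862304688), (116.14024353027344, 223.3685302734375), 13.108460426330566) [ 0.6176 -0.1618  0.008 ]
blue tray 492 ((624.0773315429688, -154.74948120117188), (120.39541625976562, 231.20335388183594), 13.424400329589844) [ 0.6181 -0.1638  0.0069]
```

```bash
cat > go.py <<'E'
# python3 go.py x y z yawdeg : tool-frame normalised moves still needed (turn given first, shift in the frame after the turn)
import sys; from h import *
x,y,z,yaw=map(float,sys.argv[1:5]); s=env.get_state(); Rc=R.from_rotvec(s["orientation"])
best=None
for f in(0,180):
    a=np.radians(yaw+f); Y=np.array([np.cos(a),np.sin(a),0]); Z=np.array([0,0,-1.]); Rt=R.from_matrix(np.c_[np.cross(Y,Z),Y,Z])
    t=(Rc.inv()*Rt).as_rotvec()
    if best is None or np.linalg.norm(t)<np.linalg.norm(best[0]): best=(t,Rt)
t,Rt=best; d=np.array([x,y,z])-s["ee_pos"]
print("t",round(s["time_s"],2),"pos",s["ee_pos"].round(4),"w",round(s["grip_width"],4),"q7",round(s["q"][6],2))
print("turn",(t/np.pi).round(4),"shift units after turn",(Rt.inv().apply(d)/.4).round(4),"before turn",(Rc.inv().apply(d)/.4).round(4))
E
python3 - <<'E'
from h import *
P=np.load("side_w.npy");I=np.load("side_i.npy")
for P,I in((P,I),(np.load("top_w.npy"),np.load("top_i.npy"))):
    h=cv2.cvtColor(I,cv2.COLOR_RGB2HSV);H=h[...,0].astype(int)
    m=((H<8)|(H>168))&(h[...,1]>70)&(P[...,0]>.55)&(P[...,0]<.7)&(abs(P[...,1]-.138)<.13)&(P[...,2]<.02)
    m=cv2.morphologyEx(m.astype(np.uint8),cv2.MORPH_CLOSE,np.ones((3,3)))
    n,l,st,_=cv2.connectedComponentsWithStats(m); k=1+st[1:,4].argmax(); p=P[(l==k)&np.isfinite(P[...,0])]
    print(len(p),cv2.minAreaRect((p[:,:2]*1000).astype(np.float32)))
E
python3 go.py .459 .1142 .15 55
```

```text
523 ((627.8682861328125, 145.81414794921875), (127.96250915527344, 237.8532257080078), 6.114194869995117)
334 ((622.7689819335938, 141.6375274658203), (118.1015396118164, 225.70465087890625), 6.429111957550049)
t 0.1 pos [0.2516 0.5716 0.2304] w 0.0855 q7 -0.05
turn [-0.0006  0.0001  0.0624] shift units after turn [-1.0806 -0.6394  0.2009] before turn [-0.9352 -0.8374  0.2024]
```

```bash
python3 -m handwheel '[[0,0,0,0,0,0.0312],[0,0,0,0,0,0.0312],[-0.077,-0.0457,0.0143,0,0,0],[-0.077,-0.0457,0.0143,0,0,0],[-0.077,-0.0457,0.0143,0,0,0],[-0.077,-0.0457,0.0143,0,0,0],[-0.077,-0.0457,0.0143,0,0,0],[-0.077,-0.0457,0.0143,0,0,0]]' 0 60
python3 go.py .459 .1142 .15 55
```

```text
time_s: 0.77
ee_pos: [0.3405, 0.3743, 0.1963]
orientation: [-0.944, -2.996, 0.001]
ft_force: [0.6, -0.6, -0.2]
grip_width: 0.0855
gripper_force: 0.0
t 0.77 pos [0.3405 0.3743 0.1963] w 0.0855 q7 0.08
turn [-0.0002 -0.0001  0.    ] shift units after turn [-0.6155 -0.3627  0.1159] before turn [-0.6155 -0.3627  0.116 ]
```

```bash
python3 -m handwheel '[[-0.088,-0.0518,0.0166,0,0,0],[-0.088,-0.0518,0.0166,0,0,0],[-0.088,-0.0518,0.0166,0,0,0],[-0.088,-0.0518,0.0166,0,0,0],[-0.088,-0.0518,0.0166,0,0,0],[-0.088,-0.0518,0.0166,0,0,0],[-0.088,-0.0518,0.0166,0,0,0],[0,0,0,0,0,0]]' 0 60
python3 go.py .459 .1142 .010 55
```

```text
time_s: 1.43
ee_pos: [0.4609, 0.107, 0.1495]
orientation: [0.961, 2.99, -0.005]
ft_force: [-0.1, -0.3, -0.0]
grip_width: 0.0856
gripper_force: 0.0
t 1.43 pos [0.4609 0.107  0.1495] w 0.0856 q7 0.7
turn [-0.0009  0.0006 -0.0035] shift units after turn [0.0141 0.012  0.3487] before turn [0.0149 0.0129 0.3487]
```

```bash
python3 -m handwheel '[[0,0,0.06,0,0,0],[0,0,0.06,0,0,0],[0,0,0.06,0,0,0],[0,0,0.04,0,0,0],[0,0,0,0,0,0],[0,0,0,0,0,0],[0,0,0,0,0,0],[0,0,0,0,0,0]]' 0 60
python3 go.py .459 .1142 .010 55
```

```text
time_s: 2.1
ee_pos: [0.4599, 0.1164, 0.0638]
orientation: [0.944, 2.995, 0.002]
ft_force: [-0.3, 0.8, 0.5]
grip_width: 0.0852
gripper_force: 0.0
t 2.1 pos [0.4599 0.1164 0.0638] w 0.0852 q7 0.74
turn [0.0006 0.0004 0.    ] shift units after turn [-0.0012 -0.0058  0.1345] before turn [-0.0011 -0.006   0.1345]
```

```bash
python3 -m handwheel '[[-0.001,-0.006,0.04,0,0,0],[0,0,0.04,0,0,0],[0,0,0.03,0,0,0],[0,0,0.0245,0,0,0],[0,0,0,0,0,0],[0,0,0,0,0,0],[0,0,0,0,0,0],[0,0,0,0,0,0]]' 0 60
python3 -m handwheel '[[0,0,0,0,0,0],[0,0,0,0,0,0],[0,0,0,0,0,0],[0,0,0,0,0,0],[0,0,0,0,0,0],[0,0,0,0,0,0],[0,0,0,0,0,0],[0,0,0,0,0,0]]' 1 60
python3 go.py .459 .1142 .11 55; python3 - <<'E'
from h import *
for n in("side",):
    i,d,w=cloud(n); save(cv2.resize(i[120:260,180:380],(800,560)),f"pics/{n}1.png")
E
```

```text
time_s: 2.77
ee_pos: [0.4587, 0.1141, 0.0096]
orientation: [0.944, 2.995, 0.002]
ft_force: [0.3, -0.0, 0.3]
grip_width: 0.0856
gripper_force: 0.0
time_s: 3.43
ee_pos: [0.4583, 0.114, 0.0091]
orientation: [0.944, 2.996, 0.001]
ft_force: [-1.1, -0.4, 6.2]
grip_width: 0.0393
gripper_force: 61.0
t 3.43 pos [0.4583 0.114  0.0091] w 0.0393 q7 0.79
turn [0.0002 0.0001 0.    ] shift units after turn [-0.0011  0.0014 -0.2523] before turn [-0.0012  0.0016 -0.2523]
```

View pics/side1.png

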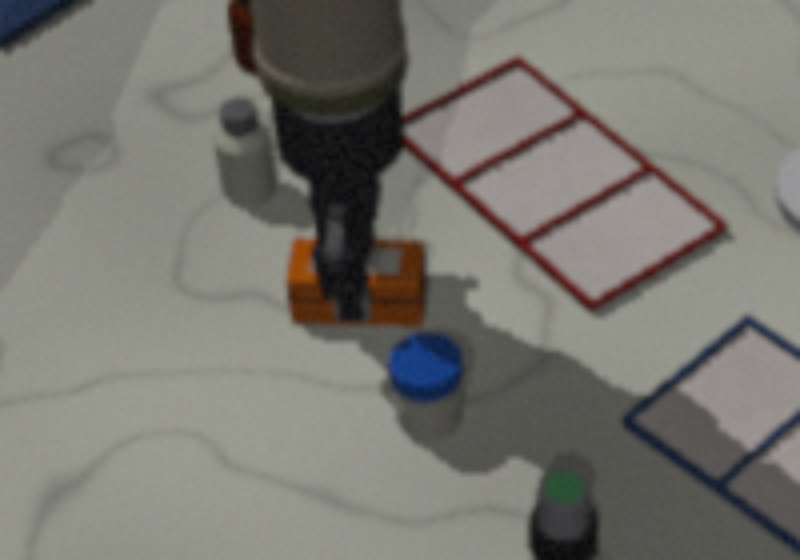

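The fingers hold the box across its middle (crop pixel 400,280) at 39.3 mm. Next I lift and turn it.

```bash
python3 -m handwheel '[[0,0,-0.02,0,0,0],[0,0,-0.04,0,0,0],[0,0,-0.06,0,0,0],[0,0,-0.06,0,0,0],[0,0,-0.05,0,0,0],[0,0,-0.02,0,0,0],[0,0,0,0,0,0],[0,0,0,0,0,0]]' 1 60
python3 -m handwheel '[[0,0,0,0,0,-0.0334],[0,0,0,0,0,-0.0334],[0,0,0,0,0,-0.0334],[0,0,0,0,0,-0.0334],[0,0,0,0,0,-0.0334],[0,0,0,0,0,-0.0334],[0,0,0,0,0,-0.0334],[0,0,0,0,0,-0.0334]]' 1 60
python3 go.py .6235 -.158 .110 103.2
```

```text
time_s: 4.15
ee_pos: [0.4577, 0.1139, 0.1083]
orientation: [-0.944, -2.996, -0.0]
ft_force: [0.8, -0.2, -0.5]
grip_width: 0.0391
gripper_force: 60.4
time_s: 4.82
ee_pos: [0.4567, 0.1135, 0.1067]
orientation: [0.366, -3.117, 0.002]
ft_force: [0.6, -0.0, -0.7]
grip_width: 0.0394
gripper_force: 60.3
t 4.82 pos [0.4567 0.1135 0.1067] w 0.0394 q7 1.55
turn [-0.0002 -0.0011  0.0011] shift units after turn [-0.2511 -0.756  -0.0083] before turn [-0.2484 -0.7569 -0.0087]
```

```bash
python3 -m handwheel '[[-0.01,-0.03,0,0,0,0],[-0.02,-0.06,0,0,0,0],[-0.02,-0.06,0,0,0,0],[-0.02,-0.06,0,0,0,0],[-0.02,-0.06,0,0,0,0],[-0.02,-0.06,0,0,0,0],[-0.02,-0.06,0,0,0,0],[-0.02,-0.06,0,0,0,0]]' 1 60
python3 -m handwheel '[[-0.02,-0.06,0,0,0,0],[-0.02,-0.06,0,0,0,0],[-0.02,-0.06,0,0,0,0],[-0.02,-0.06,0,0,0,0],[-0.02,-0.06,0,0,0,0],[0,0,0,0,0,0],[0,0,0,0,0,0],[0,0,0,0,0,0]]' 1 60
python3 go.py .6235 -.158 .014 103.2
```

```text
time_s: 5.48
ee_pos: [0.5564, -0.0489, 0.1064]
orientation: [0.358, -3.117, -0.0]
ft_force: [0.3, 0.9, -0.8]
grip_width: 0.0393
gripper_force: 60.4
time_s: 6.15
ee_pos: [0.6223, -0.1551, 0.1066]
orientation: [0.358, -3.118, -0.002]
ft_force: [-0.1, 0.1, -1.1]
grip_width: 0.039
gripper_force: 60.6
t 6.15 pos [ 0.6223 -0.1551  0.1066] w 0.039 q7 2.16
turn [ 0.0005 -0.001  -0.0006] shift units after turn [-0.0014 -0.0078  0.2314] before turn [-0.0021 -0.0081  0.2314]
```

```bash
python3 -m handwheel '[[-0.002,-0.008,0.05,0,0,0],[0,0,0.06,0,0,0],[0,0,0.05,0,0,0],[0,0,0.025,0,0,0],[0,0,0.015,0,0,0],[0,0,0.013,0,0,0],[0,0,0.007,0,0,0],[0,0,0,0,0,0]]' 1 60
python3 go.py .6235 -.158 .014 103.2;  python3 - <<'E'
from h import *
a=[]
for n,r in(("side",(170,300,320,460)),("top",(130,210,320,440))):
    i,d,w=cloud(n); a.append(cv2.resize(i[r[0]:r[1],r[2]:r[3]],(400,400)))
save(np.hstack(a),"pics/p2.png")
E
```

```text
time_s: 6.82
ee_pos: [0.6251, -0.1584, 0.0209]
orientation: [-0.359, 3.121, -0.0]
ft_force: [-0.1, 0.6, -1.7]
grip_width: 0.0393
gripper_force: 60.6
t 6.82 pos [ 0.6251 -0.1584  0.0209] w 0.0393 q7 2.2
turn [-0.      0.0001 -0.0005] shift units after turn [0.0036 0.002  0.0174] before turn [0.0036 0.002  0.0174]
```

View pics/p2.png

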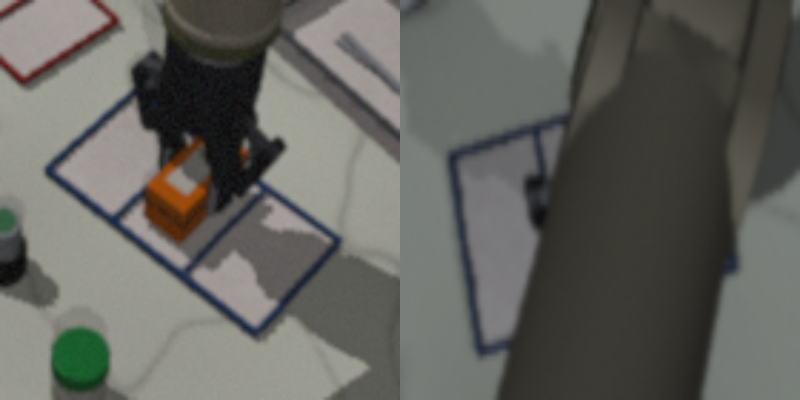

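The box is held above the middle compartment (left crop, about 185,195), between the two dividers and aligned with them. Next I lower it and release.

```bash
python3 -m handwheel '[[0.002,0.002,0.006,0,0,0],[0,0,0.006,0,0,0],[0,0,0.006,0,0,0],[0,0,0,0,0,0],[0,0,0,0,0,0],[0,0,0,0,0,0],[0,0,0,0,0,0],[0,0,0,0,0,0]]' 1 60
python3 go.py .6235 -.158 .014 103.2
```

```text
time_s: 7.58
ee_pos: [0.6238, -0.1581, 0.0134]
orientation: [0.358, -3.121, 0.0]
ft_force: [-0.0, 0.6, -1.8]
grip_width: 0.0389
gripper_force: 60.8
t 7.58 pos [ 0.6238 -0.1581  0.0134] w 0.0389 q7 2.2
turn [ 0.     -0.0001 -0.0006] shift units after turn [ 0.0007  0.0003 -0.0014] before turn [ 0.0007  0.0003 -0.0014]
```

```bash
python3 -m handwheel '[[0,0,0.0015,0,0,0],[0,0,0,0,0,0],[0,0,0,0,0,0],[0,0,0,0,0,0],[0,0,0,0,0,0],[0,0,0,0,0,0],[0,0,0,0,0,0],[0,0,0,0,0,0]]' 1 40
python3 -m handwheel '[[0,0,0,0,0,0],[0,0,0,0,0,0],[0,0,0,0,0,0],[0,0,0,0,0,0],[0,0,0,0,0,0],[0,0,0,0,0,0],[0,0,0,0,0,0],[0,0,0,0,0,0]]' 0.3 40
python3 go.py .463 -.119 .11 5
```

```text
time_s: 8.25
ee_pos: [0.6239, -0.1581, 0.0132]
orientation: [-0.358, 3.121, -0.0]
ft_force: [-2.5, 1.3, 5.6]
grip_width: 0.0392
gripper_force: 61.1
time_s: 8.92
ee_pos: [0.6238, -0.1581, 0.0128]
orientation: [0.358, -3.121, 0.0]
ft_force: [0.7, -0.2, 0.1]
grip_width: 0.0596
gripper_force: 0.0
t 8.92 pos [ 0.6238 -0.1581  0.0128] w 0.0596 q7 2.2
turn [ 0.    -0.    -0.455] shift units after turn [-0.1323  0.3921 -0.2429] before turn [ 0.3696  0.1863 -0.2429]
```

```bash
python3 -m handwheel '[[0,0,-0.03,0,0,0],[0,0,-0.06,0,0,0],[0,0,-0.08,0,0,0],[0,0,-0.08,0,0,0],[0.04,0.02,0,0,0,0],[0.055,0.028,0,0,0,0],[0.055,0.028,0,0,0,0],[0.055,0.028,0,0,0,0]]' 0 60
python3 -m handwheel '[[0.055,0.028,0,0,0,0],[0.055,0.028,0,0,0,0],[0.055,0.027,0,0,0,0],[0,0,0,0,0,0],[0,0,0,0,0,0],[0,0,0,0,0,0],[0,0,0,0,0,0],[0,0,0,0,0,0]]' 0 60
python3 go.py .463 -.119 .022 103.2
```

```text
time_s: 9.58
ee_pos: [0.5338, -0.1361, 0.1139]
orientation: [-0.358, 3.12, -0.0]
ft_force: [0.4, -0.7, 0.5]
grip_width: 0.0851
gripper_force: 0.0
time_s: 10.25
ee_pos: [0.4636, -0.119, 0.1131]
orientation: [-0.358, 3.121, -0.001]
ft_force: [-0.2, -0.1, -1.5]
grip_width: 0.0853
gripper_force: 0.0
t 10.25 pos [ 0.4636 -0.119   0.1131] w 0.0853 q7 2.07
turn [-0.0002  0.0001 -0.0006] shift units after turn [0.0016 0.0004 0.2278] before turn [0.0016 0.0005 0.2278]
```

```bash
python3 -m handwheel '[[0.0015,0,0.04,0,0,0],[0,0,0.05,0,0,0],[0,0,0.05,0,0,0],[0,0,0.05,0,0,0],[0,0,0.038,0,0,0],[0,0,0,0,0,0],[0,0,0,0,0,0],[0,0,0,0,0,0]]' 0 60
python3 -m handwheel '[[0,0,0,0,0,0],[0,0,0,0,0,0],[0,0,0,0,0,0],[0,0,0,0,0,0],[0,0,0,0,0,0],[0,0,0,0,0,0],[0,0,0,0,0,0],[0,0,0,0,0,0]]' 1 60
python3 go.py .624 .142 .12 103.2
```

```text
time_s: 10.92
ee_pos: [0.463, -0.1193, 0.0224]
orientation: [-0.358, 3.121, -0.001]
ft_force: [0.4, -0.5, -0.3]
grip_width: 0.0858
gripper_force: 0.0
time_s: 11.58
ee_pos: [0.4627, -0.1188, 0.0228]
orientation: [-0.358, 3.12, 0.0]
ft_force: [-3.3, 1.2, 11.2]
grip_width: 0.035
gripper_force: 58.6
t 11.58 pos [ 0.4627 -0.1188  0.0228] w 0.035 q7 2.14
turn [ 0.      0.0004 -0.0005] shift units after turn [-0.5416  0.5428 -0.2429] before turn [-0.5409  0.5437 -0.2422]
```

```bash
python3 - <<'E'
from h import *
i,d,w=cloud("side"); save(cv2.resize(i[180:290,250:390],(760,597),interpolation=cv2.INTER_CUBIC),"pics/p3.png")
print(env.get_state()["grip_width"])
E
```

```text
0.03525640474856737
```

View pics/p3.png

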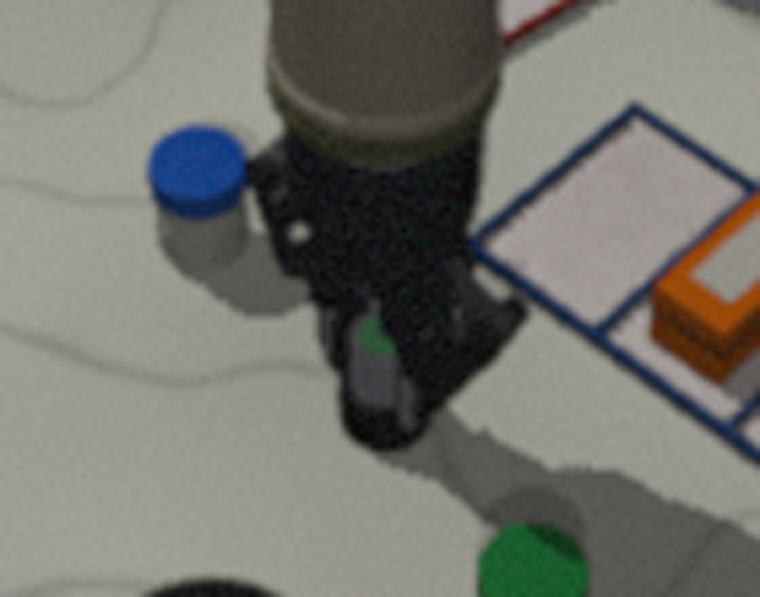

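The crop shows the fingertips low on the eyepiece (385,400), caught on the edge of the eyecup. I'll open, rise 9 mm and grip the barrel only.

```bash
python3 -m handwheel '[[0,0,0,0,0,0],[0,0,0,0,0,0],[0,0,0,0,0,0],[0,0,-0.01,0,0,0],[0,0,-0.0125,0,0,0],[0,0,0,0,0,0],[0,0,0,0,0,0],[0,0,0,0,0,0]]' 0 60
python3 -m handwheel '[[0,0,0,0,0,0],[0,0,0,0,0,0],[0,0,0,0,0,0],[0,0,0,0,0,0],[0,0,0,0,0,0],[0,0,0,0,0,0],[0,0,0,0,0,0],[0,0,0,0,0,0]]' 1 50
python3 - <<'E'
from h import *
i,d,w=cloud("side"); save(cv2.resize(i[180:290,250:390],(760,597),interpolation=cv2.INTER_CUBIC),"pics/p4.png")
E
python3 go.py .624 .142 .12 103.2
```

```text
time_s: 12.3
ee_pos: [0.4623, -0.1188, 0.0308]
orientation: [-0.358, 3.121, -0.0]
ft_force: [0.3, -0.8, 0.1]
grip_width: 0.0854
gripper_force: 0.0
time_s: 12.97
ee_pos: [0.4623, -0.119, 0.0308]
orientation: [-0.358, 3.121, -0.0]
ft_force: [0.1, -0.4, 2.4]
grip_width: 0.0281
gripper_force: 49.4
t 13.02 pos [ 0.4623 -0.1189  0.0308] w 0.0285 q7 2.13
turn [-0.0001  0.0001 -0.0006] shift units after turn [-0.5424  0.5428 -0.223 ] before turn [-0.5415  0.5437 -0.223 ]
```

View pics/p4.png

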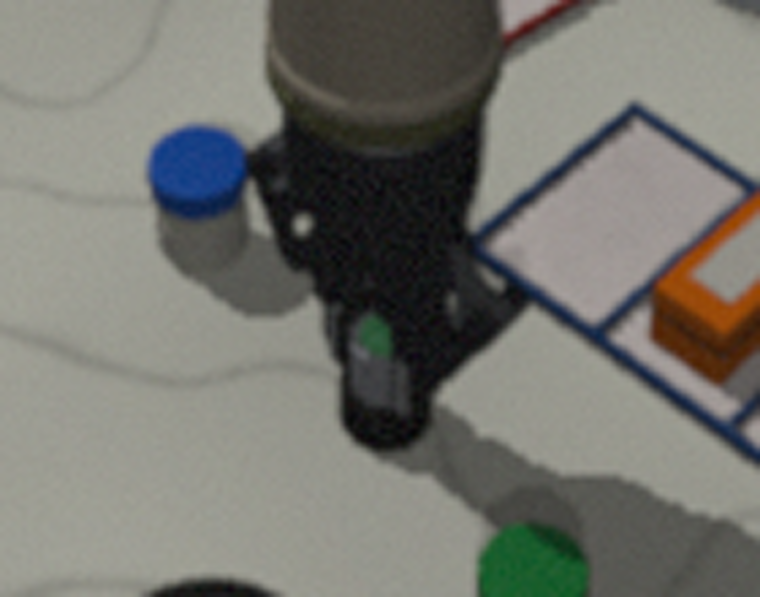

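The eyepiece stands upright (385,400) with the pads on the steel barrel. Next I lift it and carry it to the red tray.

```bash
python3 -m handwheel '[[0,0,-0.01,0,0,0],[0,0,-0.03,0,0,0],[0,0,-0.05,0,0,0],[0,0,-0.06,0,0,0],[0,0,-0.05,0,0,0],[0,0,-0.03,0,0,0],[-0.02,0.02,0,0,0,0],[-0.04,0.04,0,0,0,0]]' 1 50
python3 -m handwheel '[[-0.045,0.045,0,0,0,0],[-0.045,0.045,0,0,0,0],[-0.045,0.045,0,0,0,0],[-0.045,0.045,0,0,0,0],[-0.045,0.045,0,0,0,0],[-0.045,0.045,0,0,0,0],[-0.045,0.045,0,0,0,0],[-0.045,0.045,0,0,0,0]]' 1 50
python3 -m handwheel '[[-0.045,0.045,0,0,0,0],[-0.045,0.045,0,0,0,0],[-0.03,0.03,0,0,0,0],[0,0,0,0,0,0],[0,0,0,0,0,0],[0,0,0,0,0,0],[0,0,0,0,0,0],[0,0,0,0,0,0]]' 1 50
python3 go.py .624 .142 .0355 103.2
```

```text
time_s: 13.68
ee_pos: [0.4798, -0.0917, 0.1233]
orientation: [-0.351, 3.121, -0.001]
ft_force: [0.8, -0.3, -0.9]
grip_width: 0.0289
gripper_force: 49.4
time_s: 14.35
ee_pos: [0.5876, 0.0851, 0.1212]
orientation: [0.359, -3.119, -0.001]
ft_force: [0.2, -0.2, -0.4]
grip_width: 0.0283
gripper_force: 49.4
time_s: 15.02
ee_pos: [0.6233, 0.1393, 0.1226]
orientation: [0.356, -3.121, 0.0]
ft_force: [-0.9, -0.7, -0.3]
grip_width: 0.0286
gripper_force: 49.4
t 15.02 pos [0.6233 0.1393 0.1226] w 0.0286 q7 1.65
turn [-0.0001 -0.0001 -0.0011] shift units after turn [-0.0032  0.0062  0.2177] before turn [-0.0033  0.0063  0.2177]
```

```bash
python3 -m handwheel '[[-0.003,0.006,0.03,0,0,0],[0,0,0.05,0,0,0],[0,0,0.05,0,0,0],[0,0,0.04,0,0,0],[0,0,0.02,0,0,0],[0,0,0.015,0,0,0],[0,0,0.008,0,0,0],[0,0,0,0,0,0]]' 1 50
python3 -m handwheel '[[0,0,0.004,0,0,0],[0,0,0,0,0,0],[0,0,0,0,0,0],[0,0,0,0,0,0],[0,0,0,0,0,0],[0,0,0,0,0,0],[0,0,0,0,0,0],[0,0,0,0,0,0]]' 1 50
python3 go.py .624 .142 .035 103.2
python3 - <<'E'
from h import *
i,d,w=cloud("side"); save(cv2.resize(i[110:220,250:390],(760,597),interpolation=cv2.INTER_CUBIC),"pics/p5.png")
E
```

```text
time_s: 15.68
ee_pos: [0.6242, 0.143, 0.0372]
orientation: [0.358, -3.121, 0.0]
ft_force: [-0.7, -0.6, -0.3]
grip_width: 0.0286
gripper_force: 49.4
time_s: 16.35
ee_pos: [0.6242, 0.1431, 0.0359]
orientation: [0.358, -3.121, 0.0]
ft_force: [-0.3, 0.2, -0.9]
grip_width: 0.0283
gripper_force: 49.4
t 16.35 pos [0.6242 0.1431 0.0359] w 0.0283 q7 1.67
turn [-0.     -0.     -0.0005] shift units after turn [ 0.0012 -0.0026  0.0023] before turn [ 0.0012 -0.0026  0.0023]
```

View pics/p5.png

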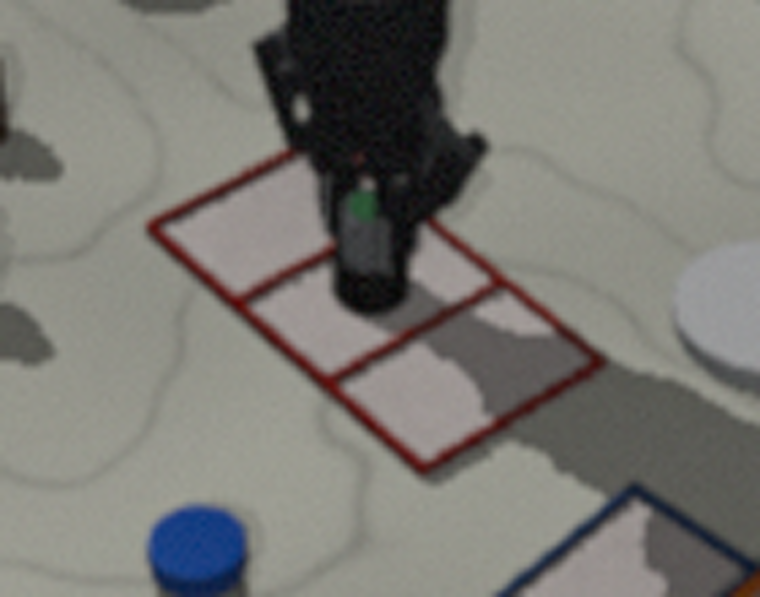

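The eyepiece sits over the centre of the middle compartment (370,290), just above the floor. I'll release it and go to the blue pot.

```bash
python3 -m handwheel '[[0,0,0.0025,0,0,0],[0,0,0,0,0,0],[0,0,0,0,0,0],[0,0,0,0,0,0],[0,0,0,0,0,0],[0,0,0,0,0,0],[0,0,0,0,0,0],[0,0,0,0,0,0]]' 1 30
python3 -m handwheel '[[0,0,0,0,0,0],[0,0,0,0,0,0],[0,0,0,0,0,0],[0,0,0,0,0,0],[0,0,0,0,0,0],[0,0,-0.03,0,0,0],[0,0,-0.08,0,0,0],[0,0,-0.08,0,0,0]]' 0.3 60
python3 go.py .447 .0055 .12 103.2
```

```text
time_s: 17.07
ee_pos: [0.6243, 0.1431, 0.0349]
orientation: [-0.358, 3.121, -0.0]
ft_force: [0.4, -0.1, 0.4]
grip_width: 0.0287
gripper_force: 49.5
time_s: 17.73
ee_pos: [0.623, 0.1428, 0.1111]
orientation: [0.358, -3.118, 0.001]
ft_force: [1.3, 0.2, 1.3]
grip_width: 0.0597
gripper_force: 0.0
t 17.73 pos [0.623  0.1428 0.1111] w 0.0597 q7 1.65
turn [-0.0001 -0.0011 -0.0006] shift units after turn [ 0.5068 -0.2336 -0.0223] before turn [ 0.5065 -0.2346 -0.0205]
```

```bash
python3 -m handwheel '[[0.03,-0.014,-0.01,0,0,0],[0.068,-0.0315,0,0,0,0],[0.068,-0.0315,0,0,0,0],[0.068,-0.0315,0,0,0,0],[0.068,-0.0315,0,0,0,0],[0.068,-0.0315,0,0,0,0],[0.068,-0.0315,0,0,0,0],[0.068,-0.0315,0,0,0,0]]' 0 60
python3 -m handwheel '[[0,0,0,0,0,0],[0,0,0.03,0,0,0],[0,0,0.04,0,0,0],[0,0,0.04,0,0,0],[0,0,0,0,0,0],[0,0,0,0,0,0],[0,0,0,0,0,0],[0,0,0,0,0,0]]' 0 60
python3 go.py .447 .0055 .028 103.2
```

```text
time_s: 18.4
ee_pos: [0.4474, 0.005, 0.1157]
orientation: [-0.358, 3.12, 0.001]
ft_force: [0.4, -0.7, 0.2]
grip_width: 0.0856
gripper_force: 0.0
time_s: 19.07
ee_pos: [0.4492, 0.0059, 0.0721]
orientation: [-0.358, 3.119, 0.0]
ft_force: [0.6, -0.1, -1.2]
grip_width: 0.0854
gripper_force: 0.0
t 19.07 pos [0.4492 0.0059 0.0721] w 0.0854 q7 1.79
turn [-0.      0.0005 -0.0006] shift units after turn [0.0057 0.0003 0.1102] before turn [0.0059 0.0003 0.1102]
```

```bash
python3 -m handwheel '[[0.006,0,0.03,0,0,0],[0,0,0.04,0,0,0],[0,0,0.03,0,0,0],[0,0,0.01,0,0,0],[0,0,0,0,0,0],[0,0,0,0,0,0],[0,0,0,0,0,0],[0,0,0,0,0,0]]' 0 60
python3 -m handwheel '[[0,0,0,0,0,0],[0,0,0,0,0,0],[0,0,0,0,0,0],[0,0,0,0,0,0],[0,0,0,0,0,0],[0,0,0,0,0,0],[0,0,0,0,0,0],[0,0,0,0,0,0]]' 1 50
python3 go.py .631 .069 .13 103.2
python3 - <<'E'
from h import *
i,d,w=cloud("side"); save(cv2.resize(i[120:260,220:400],(760,591),interpolation=cv2.INTER_CUBIC),"pics/p6.png")
E
```

```text
time_s: 19.73
ee_pos: [0.4467, 0.0054, 0.0277]
orientation: [-0.358, 3.12, 0.0]
ft_force: [0.4, 0.7, -0.4]
grip_width: 0.0855
gripper_force: 0.0
time_s: 20.4
ee_pos: [0.4463, 0.0054, 0.0273]
orientation: [-0.358, 3.121, 0.0]
ft_force: [-0.9, 0.3, 5.3]
grip_width: 0.0423
gripper_force: 50.1
t 20.4 pos [0.4463 0.0054 0.0273] w 0.0423 q7 1.82
turn [ 0.      0.0002 -0.0006] shift units after turn [-0.4859  0.0494 -0.2567] before turn [-0.486   0.0503 -0.2565]
```

View pics/p6.png

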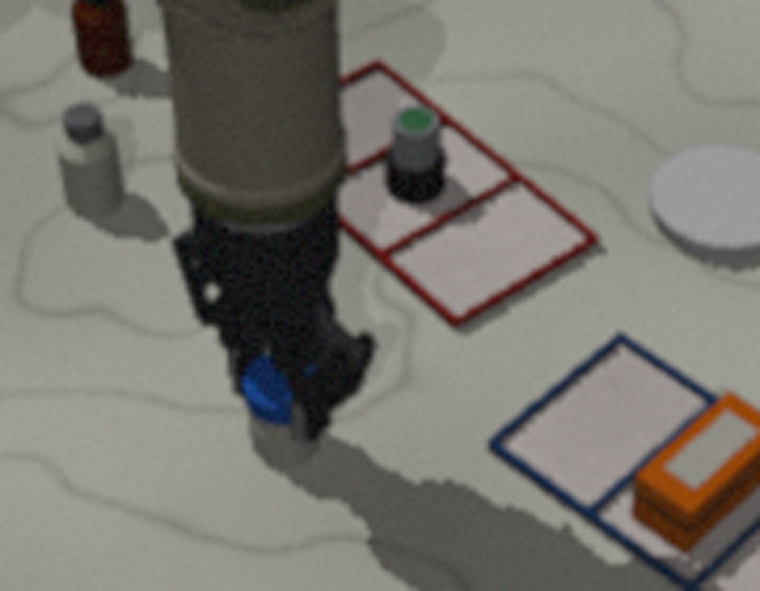

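The eyepiece stands upright in the red tray's middle compartment (415,160), and the blue pot is held by its cap (270,390).

```bash
python3 -m handwheel '[[0,0,-0.01,0,0,0],[0,0,-0.03,0,0,0],[0,0,-0.05,0,0,0],[0,0,-0.06,0,0,0],[0,0,-0.06,0,0,0],[0,0,-0.04,0,0,0],[-0.02,0.002,0,0,0,0],[-0.046,0.005,0,0,0,0]]' 1 50
python3 -m handwheel '[[-0.06,0.006,0,0,0,0],[-0.06,0.006,0,0,0,0],[-0.06,0.006,0,0,0,0],[-0.06,0.006,0,0,0,0],[-0.06,0.006,0,0,0,0],[-0.06,0.006,0,0,0,0],[-0.04,0.004,0,0,0,0],[-0.02,0.002,0,0,0,0]]' 1 50
python3 -m handwheel '[[0,0,0,0,0,0],[0,0,0.03,0,0,0],[0,0,0.04,0,0,0],[0,0,0.05,0,0,0],[0,0,0.03,0,0,0],[0,0,0,0,0,0],[0,0,0,0,0,0],[0,0,0,0,0,0]]' 1 50
python3 go.py .631 .069 .032 103.2
```

```text
time_s: 21.12
ee_pos: [0.471, 0.0136, 0.1278]
orientation: [-0.356, 3.12, 0.001]
ft_force: [0.5, -0.1, -0.6]
grip_width: 0.0424
gripper_force: 50.7
time_s: 21.78
ee_pos: [0.6321, 0.0697, 0.1251]
orientation: [0.36, -3.119, 0.0]
ft_force: [0.2, -0.4, -0.8]
grip_width: 0.0423
gripper_force: 50.7
time_s: 22.45
ee_pos: [0.6312, 0.0683, 0.0678]
orientation: [-0.358, 3.12, 0.0]
ft_force: [0.2, -1.1, -0.2]
grip_width: 0.0428
gripper_force: 50.7
t 22.45 pos [0.6312 0.0683 0.0678] w 0.0428 q7 1.79
turn [-0.      0.0003 -0.0006] shift units after turn [0.0001 0.0019 0.0894] before turn [0.0002 0.0019 0.0894]
```

```bash
python3 -m handwheel '[[0,0.002,0.025,0,0,0],[0,0,0.025,0,0,0],[0,0,0.02,0,0,0],[0,0,0.01,0,0,0],[0,0,0.007,0,0,0],[0,0,0,0,0,0],[0,0,0,0,0,0],[0,0,0,0,0,0]]' 1 50
python3 go.py .631 .069 .0315 103.2
```

```text
time_s: 23.12
ee_pos: [0.6308, 0.0692, 0.032]
orientation: [0.358, -3.121, 0.0]
ft_force: [0.0, -0.4, -0.5]
grip_width: 0.0429
gripper_force: 50.9
t 23.12 pos [0.6308 0.0692 0.032 ] w 0.0429 q7 1.8
turn [-0.     -0.     -0.0006] shift units after turn [-0.0004 -0.0006  0.0013] before turn [-0.0004 -0.0006  0.0013]
```

```bash
python3 -m handwheel '[[0,0,0.002,0,0,0],[0,0,0,0,0,0],[0,0,0,0,0,0],[0,0,0,0,0,0],[0,0,0,0,0,0],[0,0,0,0,0,0],[0,0,0,0,0,0],[0,0,0,0,0,0]]' 1 30
python3 -m handwheel '[[0,0,0,0,0,0],[0,0,0,0,0,0],[0,0,0,0,0,0],[0,0,0,0,0,0],[0,0,0,0,0,0],[0,0,-0.03,0,0,0],[0,0,-0.08,0,0,0],[0,0,-0.08,0,0,0]]' 0.3 60
python3 -m handwheel '[[0,0,-0.06,0,0,0.0385],[0,0,0,0,0,0.0385],[0,0,0,0,0,0.0385],[0,0,0,0,0,0.0385],[0,0,0,0,0,0.0385],[0,0,0,0,0,0.0385],[0,0,0,0,0,0.0385],[0,0,0,0,0,0.0385]]' 0 60
python3 -m handwheel '[[0,0,0,0,0,0.0385],[0,0,0,0,0,0.0385],[0,0,0,0,0,0.0385],[0,0,0,0,0,0.0385],[0,0,0,0,0,0.0375],[0,0,0,0,0,0],[0,0,0,0,0,0],[0,0,0,0,0,0]]' 0 60
python3 go.py .515 .3645 .13 13.2
```

```text
time_s: 23.78
ee_pos: [0.6309, 0.0692, 0.0315]
orientation: [-0.358, 3.121, -0.0]
ft_force: [-0.3, -0.2, 2.0]
grip_width: 0.0422
gripper_force: 51.0
time_s: 24.45
ee_pos: [0.6295, 0.069, 0.1075]
orientation: [0.358, -3.118, 0.001]
ft_force: [1.3, 1.0, 0.6]
grip_width: 0.0597
gripper_force: 0.0
time_s: 25.12
ee_pos: [0.6309, 0.0693, 0.1324]
orientation: [1.143, 2.926, 0.001]
ft_force: [-0.9, -0.4, -0.6]
grip_width: 0.0853
gripper_force: 0.0
time_s: 25.78
ee_pos: [0.6308, 0.0693, 0.1317]
orientation: [1.946, 2.466, 0.0]
ft_force: [-0.0, 0.2, -0.3]
grip_width: 0.0854
gripper_force: 0.0
t 25.78 pos [0.6308 0.0693 0.1317] w 0.0854 q7 0.34
turn [ 0.0001 -0.      0.0012] shift units after turn [ 0.7845 -0.1133  0.0043] before turn [ 0.7849 -0.1103  0.0043]
```

```bash
python3 -m handwheel '[[0.05,-0.007,0,0,0,0],[0.09,-0.013,0,0,0,0],[0.09,-0.013,0,0,0,0],[0.09,-0.013,0,0,0,0],[0.09,-0.013,0,0,0,0],[0.09,-0.013,0,0,0,0],[0.09,-0.013,0,0,0,0],[0.09,-0.013,0,0,0,0]]' 0 60
python3 -m handwheel '[[0.07,-0.01,0,0,0,0],[0.035,-0.005,0,0,0,0],[0,0,0.02,0,0,0],[0,0,0.04,0,0,0],[0,0,0,0,0,0],[0,0,0,0,0,0],[0,0,0,0,0,0],[0,0,0,0,0,0]]' 0 60
python3 go.py .515 .3645 .015 13.2
python3 - <<'E'
from h import *
i,d,w=cloud("side"); save(cv2.resize(i[90:250,180:380],(750,600),interpolation=cv2.INTER_CUBIC),"pics/p7.png")
E
```

```text
time_s: 26.45
ee_pos: [0.5297, 0.3267, 0.1318]
orientation: [-1.948, -2.465, -0.001]
ft_force: [1.5, 0.3, -0.2]
grip_width: 0.0854
gripper_force: 0.0
time_s: 27.12
ee_pos: [0.5161, 0.3638, 0.1082]
orientation: [1.953, 2.46, 0.002]
ft_force: [0.2, -0.2, -0.4]
grip_width: 0.0853
gripper_force: 0.0
t 27.12 pos [0.5161 0.3638 0.1082] w 0.0853 q7 -0.19
turn [ 0.0003 -0.0001 -0.0004] shift units after turn [ 0.0024 -0.0022  0.2331] before turn [ 0.0023 -0.0025  0.2331]
```

View pics/p7.png

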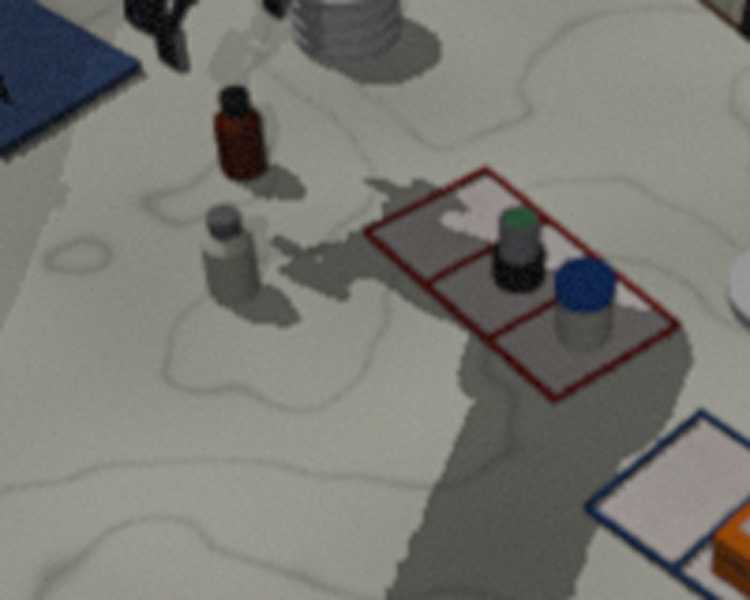

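The red tray looks right, with the eyepiece at (520,250) in the middle compartment and the blue pot at (585,305) in an end one. The open fingertips at (165,35) and (275,5) straddle the amber bottle (240,135) from above, so I'll descend.

```bash
python3 -m handwheel '[[0.0025,-0.0022,0.04,0,0,0],[0,0,0.05,0,0,0],[0,0,0.05,0,0,0],[0,0,0.05,0,0,0],[0,0,0.035,0,0,0],[0,0,0.013,0,0,0],[0,0,0,0,0,0],[0,0,0,0,0,0]]' 0 60
python3 -m handwheel '[[0,0,0,0,0,0],[0,0,0,0,0,0],[0,0,0,0,0,0],[0,0,0,0,0,0],[0,0,0,0,0,0],[0,0,0,0,0,0],[0,0,0,0,0,0],[0,0,0,0,0,0]]' 1 50
python3 -m handwheel '[[0,0,-0.01,0,0,0],[0,0,-0.03,0,0,0],[0,0,-0.05,0,0,0],[0,0,-0.06,0,0,0],[0,0,-0.06,0,0,0],[0,0,-0.06,0,0,0],[0,0,-0.04,0,0,0],[0,0,0,0,0,0]]' 1 50
python3 go.py .607 -.087 .13 13.2
```

```text
time_s: 27.83
ee_pos: [0.5146, 0.3655, 0.0129]
orientation: [1.952, 2.461, 0.001]
ft_force: [1.4, 0.0, 0.2]
grip_width: 0.0855
gripper_force: 0.0
time_s: 28.5
ee_pos: [0.5145, 0.3658, 0.0131]
orientation: [1.951, 2.462, 0.002]
ft_force: [-1.2, -0.4, 6.5]
grip_width: 0.0371
gripper_force: 50.1
time_s: 29.17
ee_pos: [0.516, 0.3663, 0.1412]
orientation: [1.951, 2.46, 0.01]
ft_force: [0.7, -0.3, 0.3]
grip_width: 0.0367
gripper_force: 50.0
t 29.17 pos [0.516  0.3663 0.1412] w 0.0367 q7 -0.2
turn [ 0.0019 -0.001  -0.0002] shift units after turn [-1.1552 -0.0373  0.028 ] before turn [-1.1553 -0.0368  0.0243]
```

```bash
python3 -m handwheel '[[-0.03,-0.001,0,0,0,0],[-0.06,-0.002,0,0,0,0],[-0.08,-0.0026,0,0,0,0],[-0.08,-0.0026,0,0,0,0],[-0.08,-0.0026,0,0,0,0],[-0.08,-0.0026,0,0,0,0],[-0.08,-0.0026,0,0,0,0],[-0.08,-0.0026,0,0,0,0]]' 1 50
python3 -m handwheel '[[-0.08,-0.0026,0,0,0,0],[-0.08,-0.0026,0,0,0,0],[-0.08,-0.0026,0,0,0,0],[-0.08,-0.0026,0,0,0,0],[-0.08,-0.0026,0,0,0,0],[-0.08,-0.0026,0,0,0,0],[-0.07,-0.0026,0,0,0,0],[-0.035,-0.001,0,0,0,0]]' 1 50
python3 -m handwheel '[[0,0,0,0,0,0],[0,0,0.03,0,0,0],[0,0,0.05,0,0,0],[0,0,0.06,0,0,0],[0,0,0.05,0,0,0],[0,0,0,0,0,0],[0,0,0,0,0,0],[0,0,0,0,0,0]]' 1 50
python3 go.py .607 -.087 .0172 13.2
```

```text
time_s: 29.83
ee_pos: [0.5577, 0.1389, 0.1348]
orientation: [-1.952, -2.46, 0.004]
ft_force: [1.4, -0.5, -1.5]
grip_width: 0.0367
gripper_force: 50.0
time_s: 30.5
ee_pos: [0.6029, -0.0939, 0.135]
orientation: [-1.958, -2.456, 0.005]
ft_force: [-0.1, -1.1, -0.4]
grip_width: 0.0369
gripper_force: 50.1
time_s: 31.17
ee_pos: [0.6048, -0.0872, 0.0605]
orientation: [1.95, 2.463, 0.0]
ft_force: [0.2, -0.6, 0.3]
grip_width: 0.037
gripper_force: 50.2
t 31.17 pos [ 0.6048 -0.0872  0.0605] w 0.037 q7 0.64
turn [0.     0.     0.0003] shift units after turn [-0.0007  0.0055  0.1082] before turn [-0.0007  0.0055  0.1082]
```

```bash
python3 -m handwheel '[[0,0.005,0.03,0,0,0],[0,0,0.03,0,0,0],[0,0,0.025,0,0,0],[0,0,0.012,0,0,0],[0,0,0.008,0,0,0],[0,0,0.004,0,0,0],[0,0,0,0,0,0],[0,0,0,0,0,0]]' 1 50
python3 go.py .607 -.087 .0172 13.2
python3 - <<'E'
from h import *
i,d,w=cloud("side"); save(cv2.resize(i[170:300,310:460],(690,598),interpolation=cv2.INTER_CUBIC),"pics/p8.png")
E
```

```text
time_s: 31.83
ee_pos: [0.6066, -0.0875, 0.0171]
orientation: [-1.952, -2.461, -0.0]
ft_force: [-3.8, 0.7, 5.6]
grip_width: 0.0371
gripper_force: 50.7
t 31.83 pos [ 0.6066 -0.0875  0.0171] w 0.0371 q7 0.66
turn [ 0.     -0.0001 -0.0001] shift units after turn [ 0.0011  0.0012 -0.0003] before turn [ 0.0011  0.0012 -0.0003]
```

View pics/p8.png

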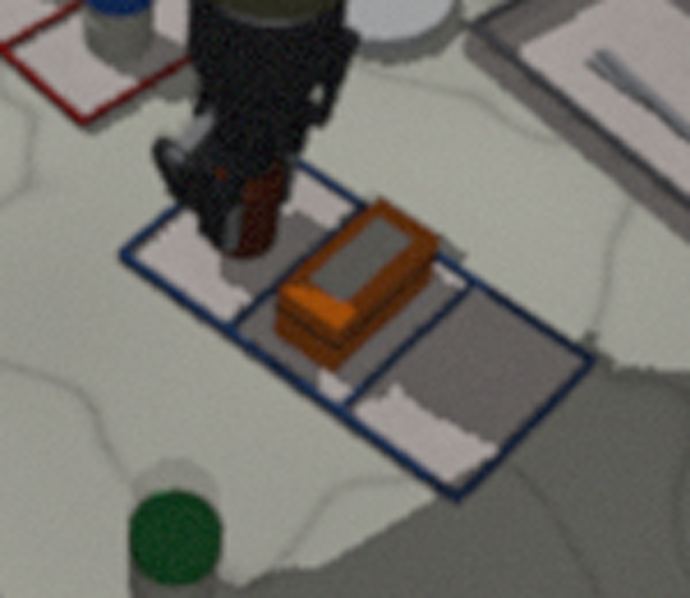

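The amber bottle stands on the floor of the end compartment (255,230), and the box is flat in the middle one. I'll release it and go to the yellow pot.

```bash
python3 -m handwheel '[[0,0,0,0,0,0],[0,0,0,0,0,0],[0,0,0,0,0,0],[0,0,0,0,0,0],[0,0,0,0,0,0],[0,0,-0.03,0,0,0],[0,0,-0.08,0,0,0],[0,0,-0.09,0,0,0]]' 0.3 50
python3 -m handwheel '[[0,0,-0.06,0,0,0],[0,0,-0.02,0,0,0],[0,0,0,0,0,0],[0,0,0,0,0,0],[0,0,0,0,0,0],[0,0,0,0,0,0],[0,0,0,0,0,0],[0,0,0,0,0,0]]' 0 50
python3 go.py .453 -.3788 .13 13.2
```

```text
time_s: 32.55
ee_pos: [0.605, -0.0872, 0.0962]
orientation: [-1.95, -2.459, 0.005]
ft_force: [1.0, 0.7, -0.2]
grip_width: 0.0596
gripper_force: 0.0
time_s: 33.22
ee_pos: [0.6061, -0.0873, 0.1274]
orientation: [-1.951, -2.461, 0.002]
ft_force: [-0.5, -0.2, -0.5]
grip_width: 0.0854
gripper_force: 0.0
t 33.22 pos [ 0.6061 -0.0873  0.1274] w 0.0854 q7 0.6
turn [-0.0006 -0.0001 -0.0001] shift units after turn [-0.622  -0.539  -0.0064] before turn [-0.6221 -0.5389 -0.0056]
```

```bash
python3 -m handwheel '[[-0.03,-0.026,0,0,0,0],[-0.062,-0.0539,0,0,0,0],[-0.062,-0.0539,0,0,0,0],[-0.062,-0.0539,0,0,0,0],[-0.062,-0.0539,0,0,0,0],[-0.062,-0.0539,0,0,0,0],[-0.062,-0.0539,0,0,0,0],[-0.062,-0.0539,0,0,0,0]]' 0 50
python3 -m handwheel '[[-0.062,-0.0539,0,0,0,0],[-0.062,-0.0539,0,0,0,0],[-0.034,-0.028,0,0,0,0],[0,0,0.03,0,0,0],[0,0,0.05,0,0,0],[0,0,0.03,0,0,0],[0,0,0,0,0,0],[0,0,0,0,0,0]]' 0 50
python3 go.py .453 -.3788 .0275 13.2
```

```text
time_s: 33.88
ee_pos: [0.4902, -0.3068, 0.1284]
orientation: [-1.952, -2.461, 0.0]
ft_force: [-0.2, -0.1, 0.4]
grip_width: 0.0855
gripper_force: 0.0
time_s: 34.55
ee_pos: [0.4531, -0.378, 0.0837]
orientation: [-1.949, -2.461, 0.001]
ft_force: [0.3, -0.2, 0.3]
grip_width: 0.0853
gripper_force: 0.0
t 34.55 pos [ 0.4531 -0.378   0.0837] w 0.0853 q7 1.2
turn [-0.0005 -0.0005  0.0002] shift units after turn [-0.0019 -0.0006  0.1405] before turn [-0.0021 -0.0004  0.1405]
```

```bash
python3 -m handwheel '[[-0.002,0,0.03,0,0,0],[0,0,0.04,0,0,0],[0,0,0.04,0,0,0],[0,0,0.02,0,0,0],[0,0,0.01,0,0,0],[0,0,0,0,0,0],[0,0,0,0,0,0],[0,0,0,0,0,0]]' 0 50
python3 -m handwheel '[[0,0,0,0,0,0],[0,0,0,0,0,0],[0,0,0,0,0,0],[0,0,0,0,0,0],[0,0,0,0,0,0],[0,0,0,0,0,0],[0,0,0,0,0,0],[0,0,0,0,0,0]]' 1 50
python3 -m handwheel '[[0,0,-0.01,0,0,0],[0,0,-0.03,0,0,0],[0,0,-0.05,0,0,0],[0,0,-0.06,0,0,0],[0,0,-0.06,0,0,0],[0,0,-0.05,0,0,0],[0,0,0,0,0,0],[0,0,0,0,0,0]]' 1 50
python3 go.py .640 -.229 .13 13.2
```

```text
time_s: 35.22
ee_pos: [0.4541, -0.3801, 0.0295]
orientation: [1.951, 2.461, -0.0]
ft_force: [0.3, 0.7, -0.3]
grip_width: 0.0856
gripper_force: 0.0
time_s: 35.88
ee_pos: [0.454, -0.3798, 0.0291]
orientation: [1.951, 2.461, 0.0]
ft_force: [-1.4, 0.1, 5.7]
grip_width: 0.0424
gripper_force: 50.4
time_s: 36.55
ee_pos: [0.4542, -0.3802, 0.1344]
orientation: [1.95, 2.46, 0.001]
ft_force: [0.1, 0.0, -1.3]
grip_width: 0.0427
gripper_force: 50.7
t 36.55 pos [ 0.4542 -0.3802  0.1344] w 0.0427 q7 1.17
turn [ 0.0007  0.0006 -0.0001] shift units after turn [0.2621 0.5386 0.0109] before turn [0.2622 0.5385 0.0116]
```

Pick height was 0.0291, so the placing height is about 0.0335.

```bash
python3 -m handwheel '[[0.01,0.02,0,0,0,0],[0.03,0.06,0,0,0,0],[0.035,0.072,0,0,0,0],[0.035,0.072,0,0,0,0],[0.035,0.072,0,0,0,0],[0.035,0.072,0,0,0,0],[0.035,0.072,0,0,0,0],[0.035,0.072,0,0,0,0]]' 1 50
python3 -m handwheel '[[0.012,0.026,0,0,0,0],[0,0,0,0,0,0],[0,0,0.03,0,0,0],[0,0,0.05,0,0,0],[0,0,0.05,0,0,0],[0,0,0.03,0,0,0],[0,0,0,0,0,0],[0,0,0,0,0,0]]' 1 50
python3 go.py .640 -.229 .0333 13.2
```

```text
time_s: 37.22
ee_pos: [0.6311, -0.233, 0.1309]
orientation: [-1.949, -2.46, 0.001]
ft_force: [-0.3, -0.2, 0.1]
grip_width: 0.0424
gripper_force: 50.7
time_s: 37.88
ee_pos: [0.6379, -0.2292, 0.0676]
orientation: [-1.952, -2.459, 0.002]
ft_force: [-0.2, -0.0, -0.3]
grip_width: 0.0428
gripper_force: 50.7
t 37.88 pos [ 0.6379 -0.2292  0.0676] w 0.0428 q7 0.85
turn [-0.0007 -0.0002 -0.0006] shift units after turn [-0.0008  0.0051  0.0857] before turn [-0.0008  0.0053  0.0857]
```

```bash
python3 -m handwheel '[[0,0.005,0.025,0,0,0],[0,0,0.025,0,0,0],[0,0,0.02,0,0,0],[0,0,0.01,0,0,0],[0,0,0.006,0,0,0],[0,0,0,0,0,0],[0,0,0,0,0,0],[0,0,0,0,0,0]]' 1 50
python3 go.py .640 -.229 .0331 13.2
```

```text
time_s: 38.55
ee_pos: [0.6414, -0.2282, 0.0344]
orientation: [1.951, 2.461, 0.0]
ft_force: [0.2, -0.9, -1.2]
grip_width: 0.0427
gripper_force: 50.8
t 38.55 pos [ 0.6414 -0.2282  0.0344] w 0.0427 q7 0.86
turn [ 0.0001  0.0001 -0.0001] shift units after turn [-0.0013 -0.0039  0.0032] before turn [-0.0013 -0.0039  0.0032]
```

After the release I'll lift straight up and then move the arm back out of the camera's view for the check.

```bash
python3 -m handwheel '[[-0.001,-0.002,0.0035,0,0,0],[0,0,0,0,0,0],[0,0,0,0,0,0],[0,0,0,0,0,0],[0,0,0,0,0,0],[0,0,0,0,0,0],[0,0,0,0,0,0],[0,0,0,0,0,0]]' 1 30
python3 -m handwheel '[[0,0,0,0,0,0],[0,0,0,0,0,0],[0,0,0,0,0,0],[0,0,0,0,0,0],[0,0,0,0,0,0],[0,0,-0.03,0,0,0],[0,0,-0.08,0,0,0],[0,0,-0.09,0,0,0]]' 0.3 50
python3 -m handwheel '[[0,0,-0.08,0,0,0],[0,0,-0.06,0,0,0],[-0.08,-0.03,0,0,0,0],[-0.08,-0.03,0,0,0,0],[-0.08,-0.03,0,0,0,0],[-0.08,-0.03,0,0,0,0],[-0.08,-0.03,0,0,0,0],[0,0,0,0,0,0]]' 0.3 50
python3 - <<'E'
from h import *
a,_,W=cloud("side"); b,_,T=cloud("top")
save(np.vstack([a[100:380,180:500],b[120:260,160:480]]).repeat(1,0),"pics/fin.png")
for nm,P in(("side",W),("top",T)):
  for n,ce,ang in(("blue",(.6235,-.158),13.2),("red",(.624,.142),5.8)):
    q=np.radians(ang);M=np.array([[np.cos(q),np.sin(q)],[-np.sin(q),np.cos(q)]])
    l=(P[...,:2]-ce)@M.T
    for k in(-1,0,1):
        m=(abs(l[...,0])<.053)&(abs(l[...,1]-.073*k)<.034)&(P[...,2]>.02)&(P[...,2]<.09)
        if m.sum()<10: print(nm,n,k,"empty");continue
        top=np.percentile(P[m][:,2],95); t=l[m&(P[...,2]>top-.008)]
        print(nm,n,k,"top",top.round(4),"local",t.mean(0).round(4),"dy",round(t[:,1].mean()-.073*k,4))
  for n,c in(("green",(.450,-.242)),("white",(.4475,.2465))):
    p=P.reshape(-1,3);p=p[(np.hypot(*(p[:,:2]-c).T)<.05)&(p[:,2]>.015)]
    if len(p)>10: top=np.percentile(p[:,2],97); print(nm,n,p[p[:,2]>top-.008].mean(0).round(4))
print(env.get_state()["ee_pos"])
E
```

```text
time_s: 39.22
ee_pos: [0.641, -0.2287, 0.0332]
orientation: [1.951, 2.461, 0.001]
ft_force: [0.3, 1.0, 4.6]
grip_width: 0.0424
gripper_force: 51.0
time_s: 39.88
ee_pos: [0.639, -0.228, 0.112]
orientation: [-1.949, -2.458, 0.003]
ft_force: [0.3, -0.3, 0.0]
grip_width: 0.0598
gripper_force: 0.0
time_s: 40.55
ee_pos: [0.613, -0.4074, 0.1695]
orientation: [1.964, 2.451, -0.009]
ft_force: [-1.2, -1.5, -0.3]
grip_width: 0.0596
gripper_force: 0.0
side blue -1 top 0.0605 local [-0.0003 -0.0741] dy -0.0011
side blue 0 top 0.0444 local [-0.0009 -0.0025] dy -0.0025
side blue 1 top 0.0749 local [-0.0023  0.0707] dy -0.0023
side red -1 top 0.059 local [ 0.0003 -0.0758] dy -0.0028
side red 0 top 0.0599 local [ 0.0017 -0.0015] dy -0.0015
side red 1 empty
side green [ 0.4387 -0.2312  0.6049]
side white [0.4481 0.2456 0.0689]
top blue -1 top 0.0605 local [-0.0012 -0.0719] dy 0.0011
top blue 0 top 0.046 local [-0.0009  0.0006] dy 0.0006
top blue 1 top 0.0766 local [-0.0024  0.0745] dy 0.0015
top red -1 top 0.0605 local [-0.0004 -0.072 ] dy 0.001
top red 0 top 0.0608 local [0.0003 0.002 ] dy 0.002
top red 1 empty
top green [ 0.4421 -0.2232  0.6059]
top white [0.4455 0.2473 0.07  ]
[ 0.61675347 -0.40109019  0.16935915]
```

View pics/fin.png

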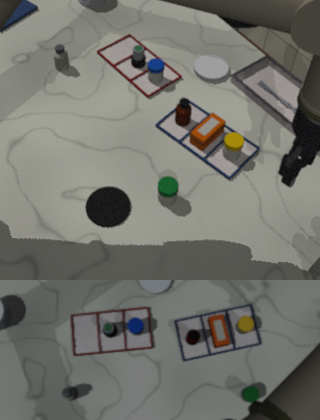

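The final pictures show the blue tray with amber, box and yellow (183,112 / 208,131 / 234,142) and the red tray with the eyepiece and blue pot (138,55 / 156,70). Each item is within 3 mm of its compartment centre at the right height. The green pot (168,187) and the white bottle (61,58) still stand, and the arm is clear.

```bash
python3 -c "
from rig import env
print(env.close_job())"
```

```text
the job is handed in; nothing more can be done
None
```

Both kits are made up and handed in: every kit item measured within 3 mm of its compartment centre along tray y and at floor height, and the green-capped pot and white bottle are still standing, with the green pot's position checked by picture only.

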